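Show how to power up: plug, socket, switch

ROBOT

A 7-joint arm with a two-finger parallel gripper is mounted at the origin on a cart in front of the work surface, level with it; the furniture and walls round the work are solid. World frame = base frame: x ahead of the robot, y to its left, z up, the work surface at z = 0. Lengths are in m, angles in rad, forces in N, time in s.
With the tool pointing down it reaches from about 0.425 to 0.8 m from the base axis. Payload 8.3 kg.
Tool frame: the origin (TCP) lies at the very end of the fingers, on their centre line; the grasp point (between the pads) lies 19 mm behind it (env.tcp_to_grasp is the distance from the TCP to the grasp point, in m); z points along the fingers, y is the direction in which the jaws open and shut (so a half turn about z gives the same grasp; the last joint's range is limited). The gripper opens to 85 mm and grips with 20 to 120 N. Pads are 22 mm wide; open, the fingers measure 114 mm over their backs; the gripper's body (76 mm by 85 mm) begins 54 mm behind the grasp point. The pads swing forward as they close: fully open they stand 13 mm farther back than shut.
Start: joints at [-1.293, 0.383, 0.016, 1.37, -0.006, 1.388, -0.046], TCP at [0.209, 0.589, 0.231] pointing down, gripper open.
Joint ranges: [-2.95, 2.95], [-0.25, 2.06], [-1.52, 1.56], [0.18, 2.33], [-1.44, 4.58], [0.02, 2.06], [-3.01, 3.01]. Speed limits (rad/s): [2.39, 2.39, 3.01, 3.01, 3.14, 3.14, 3.14].

INTERFACE

Orientations are given as a unit quaternion [w, x, y, z].
In Python, from rig import env gives the robot as it stands. Calls block until the motion is done:
- env.move_ptp(position, orientation): joint-space move of the TCP to a pose.
- env.move_straight(position, rate=0.15, rotation=None, max_force=None): straight line of the TCP; rotation=None keeps the orientation; rate is the mean speed in m/s. With max_force (N) it stops when the force on the tool has changed by that much, and returns True; else False.
- env.move_joints(angles): joint-space move.
- env.command_gripper(opening, squeeze=None): finger opening in m; squeeze is the grip in N (None keeps the last); returns when the fingers have stopped.
- env.wait(seconds).
- env.inverse_kinematics(position, orientation): joint angles nearest the present ones, or None.
- env.grab_frame(name): name is "scene" or "top" or "wrist"; returns a dict with "img" (400x640x3 uint8, red, green, blue), "fx", "fy", "cx", "cy" (pixels), "k1" (the pictures are not rectified: a ray, as slopes to the right and down, at radius r is drawn at 1 + k1 r^2 times it, then the intrinsics apply), "position" and "rotation" of the camera in the world; the wrist camera has in their place "hand_eye" (4x4, takes a point from camera to tool coordinates, whose origin is the TCP and whose axes are the flange's). Camera axes: x right, y down, z forward; pixel columns grow to the right and rows downward; lengths in m; the calibration is good to about 2 mm. A picture is of the moment at which its call begins: read the wrist's pose just before it. There is no depth.
A pose or a line that the arm cannot do raises env.MotionError and nothing moves.
- env.finish_job(): hands the job in, once; it reports no verdict.
Readings, each from a call of its own:
- env.read_time_s(): time.
- env.read_q(): joint angles.
- env.read_qvel(): joint speeds.
- env.read_tau(): joint torques, N m.
- env.read_tcp_pos(): TCP position.
- env.read_tcp_rot(): TCP orientation.
- env.read_wrist_force(): force on the tool from outside, world axes, zero at the start.
- env.read_torque(): the same for the moment, N m.
- env.read_width(): finger opening in m.
Only numpy, scipy, OpenCV 4.12 (cv2) and the standard library are available. Lean on these libraries where they do the work, as an engineer would, in place of code of your own. Each camera call takes 0.05 s, during which the arm holds its last target.

TASK

Show a trainee how to power up the bench, without touching anything: with the fingertips point from a few centimetres above at the black mains plug, then at the socket of the power strip on the table that lies farthest from its rocker switch, then at that rocker switch, staying about two seconds over the middle of each. Raise the hand between pointings and never bring the fingertips down over any of the other three sockets. Finish with the hand drawn up, at least 20 cm above the table.

Things in the scene. Friction and masses are not known exactly. Their poses are not given: they have to be found in the camera images.
- strip: white power strip lying flat on the table, sockets up, 56 x 270 x 47 mm (its top face is 42 mm above the table). Origin: centre of its underside; y runs along its length from the rocker end (-y) to the far end (+y), z up. Four round sockets in a row 46 mm apart, then the switch. It may lie at any angle, on either side of the plug
- socket1 (a point): centre of the socket farthest from the rocker switch, on the strip's top face (99.5 mm from the strip's origin along +y, 42 mm up); the recess is about 37 mm wide
- socket2 (a point): centre of the second socket from the far end, on the top face (53.5 mm along the strip's +y)
- socket3 (a point): centre of the third socket from the far end, on the top face (7.5 mm along the strip's +y)
- socket4 (a point): centre of the socket next to the rocker switch, on the top face (38.5 mm along the strip's -y)
- rocker (a point): centre of the small rocker switch (about 24 x 12 mm, rising to 47 mm above the table), 84 mm from the strip's origin along -y, 45 mm up
- plug: black moulded two-pin mains plug lying flat and loose on the table, 35 x 58 x 16 mm with its pins. Origin on the table under the plug; z up. The plug's body reaches from 11 mm (+y) to -29 mm (-y) of the origin along its y
- plug_top (a point): middle of the top face of the mains plug's body, 16 mm above the table
- tape: bystander: small roll of tape lying flat, 37 mm across, 15 mm high; origin at its underside
- spool: bystander: reel of thin fibre lying flat, 68 mm across, 24 mm high; origin at its underside
- driver: bystander: screwdriver lying on the thin black work mat, 144 mm long, 17 mm thick; origin at its underside

How it is judged:
On the way, in this order (a step that is already met when the one before it is completed fails the run):
1. points from just above at the mains plug for 1.5 s (within 25 mm sideways of the middle of its body) (horizontal distance between the grasp point and plug_top below 0.025 m and height (world z) of the grasp point between 0.036 and 0.096 m), for 1.5 s.
2. points from just above at the socket farthest from the switch for 1.5 s (within 20 mm sideways of its centre) (horizontal distance between the grasp point and socket1 below 0.02 m and height (world z) of the grasp point between 0.062 and 0.122 m), for 1.5 s.
3. points from just above at the rocker switch for 1.5 s (within 20 mm sideways of its centre) (horizontal distance between the grasp point and rocker below 0.02 m and height (world z) of the grasp point between 0.065 and 0.125 m), for 1.5 s.
At the end, for the whole second after the job is handed in: The three pointings have been made in order (grasp point 20 to 80 mm above the top of each thing, that is fingertips about 0 to 60 mm above it). The hand is up (grasp point more than 170 mm above the table), the plug and strip have moved less than 5 mm and the bystanders less than 10 mm (distance of each of plug, strip, socket1, rocker from where it was at the start of the episode below 0.005 m and height (world z) of the grasp point above 0.17 m and distance of each of tape, spool, driver from where it was at the start of the episode below 0.01 m); the robot touches nothing.
It fails at once if the robot touches the mains plug (contact force between any of the fingers, the arm and plug above 0.3 N).
It fails at once if the robot touches the power strip or its switch (contact force between any of the fingers, the arm and strip above 0.3 N).
It fails at once if the plug or the strip is moved (not (distance of each of plug, strip, socket1, rocker from where it was at the start of the episode below 0.005 m)).
It fails at once if the robot touches or moves a bystander (contact force between any of the fingers, the arm and tape above 0.3 N or contact force between any of the fingers, the arm and spool above 0.3 N or contact force between any of the fingers, the arm and driver above 0.3 N or distance of any of tape, spool, driver from where it was at the start of the episode above 0.01 m).
It fails at once if the fingertips come down over the middle of one of the other three sockets ((horizontal distance between the grasp point and socket2 below 0.012 m and height (world z) of the grasp point below 0.102 m) or (horizontal distance between the grasp point and socket3 below 0.012 m and height (world z) of the grasp point below 0.102 m) or (horizontal distance between the grasp point and socket4 below 0.012 m and height (world z) of the grasp point below 0.102 m)).
It also fails if it takes over 56 s, if anything falls off the work surface, if the arm or the gripper's body presses on something with over 40 N, if the wrist force passes 120 N, or if a joint passes its speed limit or range.

## Working session

There is one attempt and no reset: what is moved stays moved. The work goes in short steps, each a Python script; the robot and the scene stay as the last script left them, time stands still between calls to the robot, and variables do not carry over. Pictures are saved under pics/ and viewed, and the job is handed in when it is done.

```bash
mkdir -p pics; ls
python3 - <<'E'
from rig import env
import cv2
for n in ["scene","top","wrist"]:
    p=env.read_tcp_pos();R=env.read_tcp_rot()
    f=env.grab_frame(n)
    cv2.imwrite(f"pics/{n}0.png",f["img"][:,:,::-1])
    print(n,{k:v for k,v in f.items() if k!="img"})
print(p,R,env.read_time_s(),env.read_width(),env.tcp_to_grasp)
E
```

```text
pics
scene {'fx': 478.22334412636746, 'fy': 478.22334412636746, 'cx': 311.86459693254847, 'cy': 206.00905756742154, 'k1': -0.06522967253175593, 'position': array([-0.59502617,  0.68662218,  0.71946438]), 'rotation': array([ 0.28461217, -0.43598282,  0.72789933, -0.44618098])}
top {'fx': 408.44360384982673, 'fy': 408.44360384982673, 'cx': 315.7849029980752, 'cy': 203.39628217170926, 'k1': -0.0016465454448737309, 'position': array([0.49989807, 0.07415692, 1.20469512]), 'rotation': array([-0.0309352 ,  0.71478323, -0.69793798,  0.03178854])}
wrist {'fx': 346.03841701981344, 'fy': 346.03841701981344, 'cx': 325.98949236880884, 'cy': 198.1084380442213, 'k1': 0.021425902627690504, 'hand_eye': array([[ 4.78625103e-04, -9.59533684e-01, -2.81593465e-01,
         7.20967754e-02],
       [ 9.99999869e-01,  5.10810531e-04, -4.08918240e-05,
         1.19222525e-03],
       [ 1.83077990e-04, -2.81593409e-01,  9.59533803e-01,
        -1.42565272e-01],
       [ 0.00000000e+00,  0.00000000e+00,  0.00000000e+00,
         1.00000000e+00]])}
[0.2087128  0.58865373 0.23040556] [-1.44579282e-04  1.69535712e-01  9.85523678e-01 -8.37983823e-04] 0.15 0.08543278572579392 0.0187
```

View pics/top0.png

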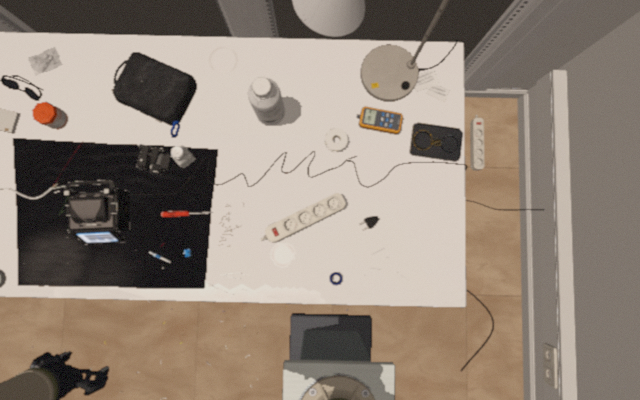

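View pics/scene0.png

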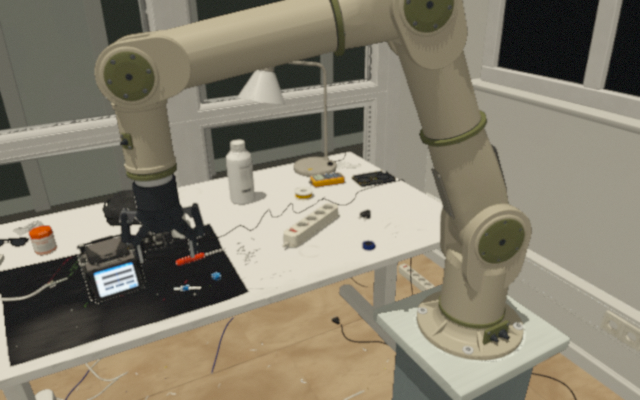

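The top view shows the strip with its red rocker near (276,231) and the far end near (345,202). The black plug is near (370,222), the tape at (336,279) and the spool ring at (337,140). I'll zoom in for precision.

```bash
cat > h.py <<'E'
import numpy as np, cv2
from scipy.spatial.transform import Rotation as Ro
def q2R(q): return Ro.from_quat(np.roll(q,-1)).as_matrix()
def campose(f,p=None,q=None):
    if 'hand_eye' in f:
        T=np.eye(4);T[:3,:3]=q2R(q);T[:3,3]=p
        T=T@f['hand_eye'];return T[:3,:3],T[:3,3]
    return q2R(f['rotation']),np.array(f['position'])
def KD(f): return np.array([[f['fx'],0,f['cx']],[0,f['fy'],f['cy']],[0,0,1]]),np.array([f['k1'],0,0,0])
def px2w(f,pose,uv,z):
    R,t=pose;K,D=KD(f)
    n=cv2.undistortPoints(np.array(uv,float).reshape(-1,1,2),K,D)[:,0]
    d=np.c_[n,np.ones(len(n))]@R.T
    return t+d*((z-t[2])/d[:,2])[:,None]
def w2px(f,pose,P):
    R,t=pose;K,D=KD(f)
    r=cv2.Rodrigues(R.T)[0]
    return cv2.projectPoints(np.array(P,float),r,-R.T@t,K,D)[0][:,0]
E
python3 - <<'E'
from rig import env
from h import *
f=env.grab_frame("top")
c=f["img"][125:300,250:400,::-1]
cv2.imwrite("pics/topz.png",cv2.resize(c,None,fx=4,fy=3.4*4/3.4,interpolation=cv2.INTER_CUBIC)[:600] if 0 else cv2.resize(c[55:165],None,fx=5,fy=5,interpolation=cv2.INTER_CUBIC))
P=campose(f)
print(px2w(f,P,[(277,231),(334,203)],.045),px2w(f,P,[(370,222)],.016),px2w(f,P,[(336,279),(337,140),(283,253),(185,214)],.01))
E
```

```text
[[0.52196535 0.18196358 0.045     ]
 [0.60546021 0.0220928  0.045     ]] [[ 0.55508851 -0.08508598  0.016     ]] [[0.38833979 0.01037633 0.01      ]
 [0.79720521 0.01531523 0.01      ]
 [0.45930234 0.16574825 0.01      ]
 [0.56586362 0.45608793 0.01      ]]
```

View pics/topz.png

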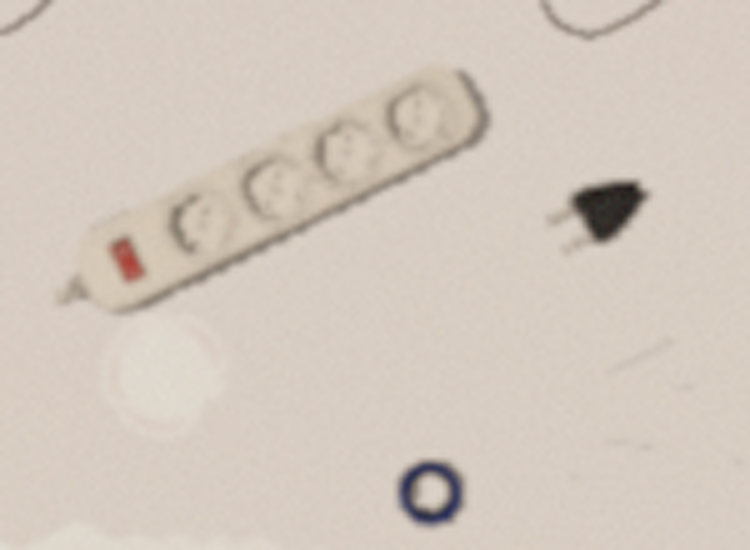

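Run:
```python
from rig import env
from h import *
q=env.read_tcp_rot()
env.command_gripper(0.0)
p=[0.46,0.06,0.29]
# tool down, tool x toward +x world
down=[0,1,0,0]
best=None
for a in np.deg2rad([0,180,90,-90,45,-45,135,-135]):
    qq=np.array([0,np.cos(a/2),np.sin(a/2),0]); s=env.inverse_kinematics(p,qq)
    if s is not None: print(np.rad2deg(a),np.round(s,2))
qq=q
s=env.inverse_kinematics(p,[0,1,0,0])
print(env.read_q(), env.read_time_s())
```

```text
0.0 [-0.84 -0.02  0.64  1.71  0.01  1.44 -1.77]
180.0 [-0.75 -0.01  0.55  1.71  0.01  1.44  1.37]
90.0 [-0.81 -0.01  0.61  1.71  0.01  1.44 -0.2 ]
-90.0 [-0.68 -0.01  0.48  1.7   0.    1.44  2.94]
45.0 [-0.78 -0.01  0.59  1.71  0.01  1.44 -0.98]
-45.0 [-0.43  0.    0.23  1.69 -0.    1.44 -2.55]
135.0 [-0.78 -0.01  0.58  1.71  0.01  1.44  0.59]
-135.0 [-0.71 -0.01  0.51  1.7   0.    1.44  2.16]
[-1.29289139  0.38338047  0.0164371   1.37008427 -0.00627609  1.38818583
 -0.04645523] 0.9667
```

Run:
```python
from rig import env
from h import *
env.move_ptp([0.52,0.04,0.30],[0,0,1,0])
p=env.read_tcp_pos();q=env.read_tcp_rot()
f=env.grab_frame("wrist"); np.save("pics/f1.npy",dict(f=f,p=p,q=q),allow_pickle=True)
cv2.imwrite("pics/w1.png",f["img"][:,:,::-1])
print(p,q,env.read_time_s(),env.read_width())
P=campose(f,p,q)
# overlay predictions from the top view
r=np.array([.5205,.1863]);
ft=env.grab_frame("top");cv2.imwrite("pics/top1.png",ft["img"][:,:,::-1])
Pt=campose(ft)
E=px2w(ft,Pt,[(275.4,232)],.045);S=px2w(ft,Pt,[(333.6,203.2)],.042);G=px2w(ft,Pt,[(371.4,221.8)],.016)
print(E,S,G,np.linalg.norm(E-S)); print(w2px(f,P,np.r_[E,S,G]))
```

```text
[0.51996993 0.04116259 0.29979704] [-1.69355973e-04 -8.46617951e-04  9.99999627e-01  3.02385217e-05] 3.2833 0.00017563729043853488
[[0.51903227 0.18640235 0.045     ]] [[0.60513205 0.02308988 0.042     ]] [[ 0.5557678  -0.08915489  0.016     ]] 0.1846432583501363
[[450.49092083 160.38438587]
 [310.19496024 228.67131163]
 [222.06280272 184.61429762]]
```

View pics/w1.png

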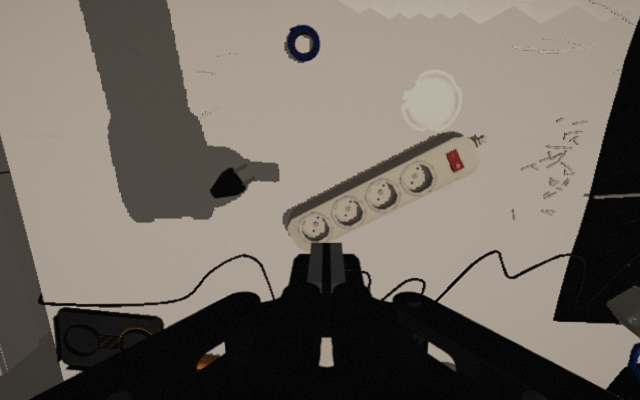

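The wrist view shows the rocker at (455,160), socket1 at (314,227) and the plug body at about (229,185). These are within about 7 px of where the top view predicts them. I'll triangulate from the wrist.

Run:
```python
from h import *
d=np.load("pics/f1.npy",allow_pickle=True).item();f=d['f'];P=campose(f,d['p'],d['q'])
E=px2w(f,P,[(455.5,160)],.045);S=px2w(f,P,[(314.5,227)],.042);G=px2w(f,P,[(229,185)],.016);T=px2w(f,P,[(303,43)],.015)
print(E,S,G,T,np.linalg.norm(E-S))
im=f['img'][130:250,200:490,::-1];cv2.imwrite("pics/w1z.png",cv2.resize(im,None,fx=2.7,fy=2.7,interpolation=cv2.INTER_CUBIC))
```

```text
[[0.51858133 0.19211266 0.045     ]] [[0.6029126  0.02843254 0.042     ]] [[ 0.55624819 -0.08043375  0.016     ]] [[0.39048307 0.01611583 0.015     ]] 0.18415195385179156
```

View pics/w1z.png

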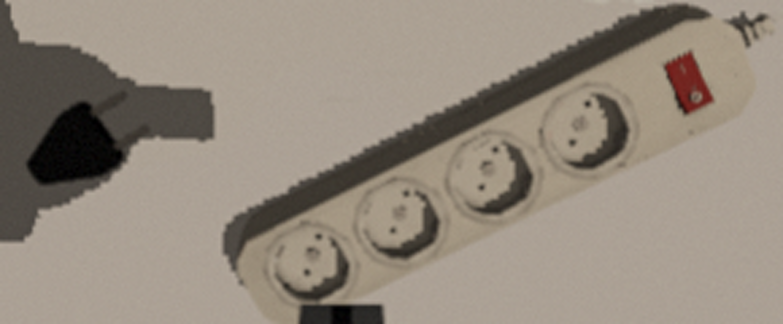

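Run:
```python
from rig import env
from h import *
env.move_straight([0.556,-0.083,0.22],rate=.15)
env.move_straight([0.556,-0.083,0.056],rate=.12)
p=env.read_tcp_pos();q=env.read_tcp_rot();f=env.grab_frame("wrist");cv2.imwrite("pics/w2.png",f["img"][:,:,::-1])
s=env.grab_frame("top");cv2.imwrite("pics/t2.png",cv2.resize(s["img"][125:300,220:450,::-1],None,fx=3,fy=3))
env.wait(2.0)
print(p,env.read_tcp_pos(),env.read_time_s(),env.read_wrist_force())
env.move_straight([0.556,-0.083,0.22],rate=.15)
env.move_straight([0.604,0.026,0.22],rate=.15)
print(env.read_tcp_pos(),env.read_time_s())
```

```text
[ 0.55657059 -0.08311459  0.05674488] [ 0.55602102 -0.08301925  0.05601379] 8.1083 [0.48893784 0.57071198 0.08480508]
[0.60375238 0.02439503 0.22006566] 10.2917
```

View pics/w2.png

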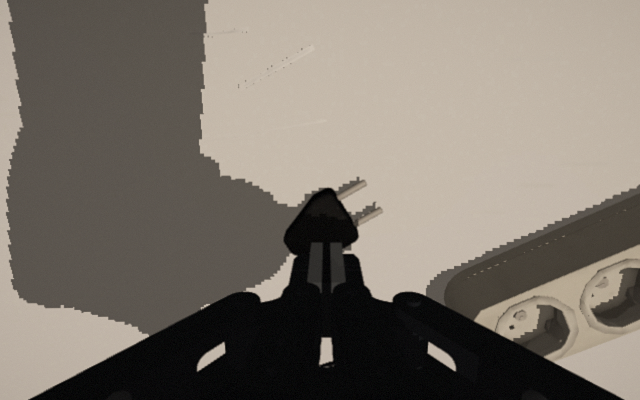

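View pics/t2.png

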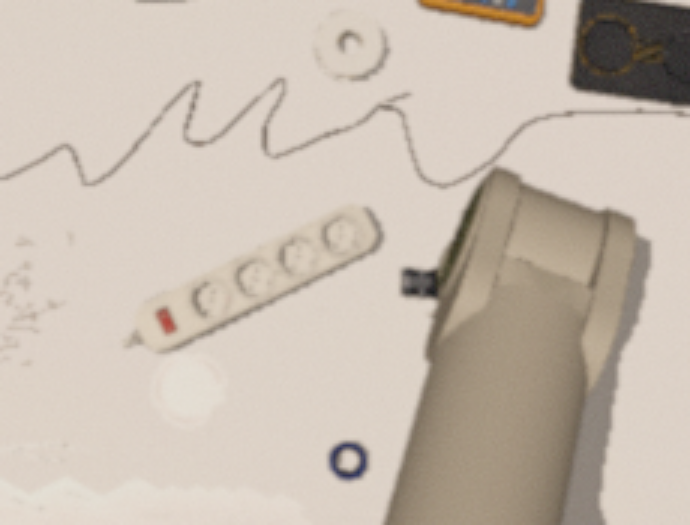

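The plug body shows in front of the fingertips, centred at about (322,222) and partly hidden by them. I'll check whether its middle lies under the fingers.

Run:
```python
from rig import env
from h import *
g=np.load("pics/f1.npy",allow_pickle=True).item();f=g['f']
p=np.array([0.5563,-0.0831,0.0563]);P=campose(f,p,g['q'])
print(w2px(f,P,[[.5563,-.0831,.016],[.5563,-.0831,.0563]]))
print(px2w(f,P,[(285,240),(357,237),(322,190),(328,225)],.013))
p=env.read_tcp_pos();q=env.read_tcp_rot();w=env.grab_frame("wrist");cv2.imwrite("pics/w3.png",w["img"][:,:,::-1])
P=campose(w,p,q);print(p,w2px(w,P,[[.604,.026,.042],[.519,.189,.045],[.556,-.083,.016]]))
```

```text
[[323.6954686  228.70884784]
 [323.12506134 261.26969156]]
[[ 0.56452133 -0.10555947  0.013     ]
 [ 0.5625593  -0.06384775  0.013     ]
 [ 0.5344579  -0.08406872  0.013     ]
 [ 0.55519775 -0.08065419  0.013     ]]
[0.60375238 0.02439503 0.22006566] [[326.47513423 175.68287191]
 [515.46888248  79.59242491]
 [214.94763441 121.92797847]]
```

View pics/w3.png

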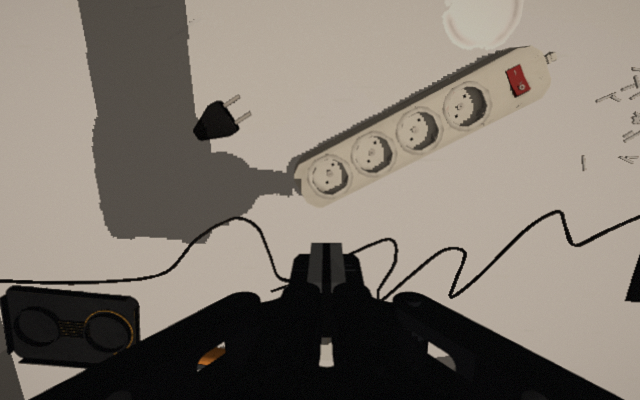

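The projected points match the picture: socket1 is seen at (328,175) against a predicted (326,176), and the rocker at (516,80) against (515,80). The plug pointing was centred too, so I'll carry on.

```bash
python3 - <<'E'
from rig import env
from h import *
def look(n):
    f=env.grab_frame("wrist");cv2.imwrite(f"pics/{n}.png",f["img"][:,:,::-1])
for n,x,y,z in [("s",.604,.0265,.076),("r",.519,.1895,.079)]:
    env.move_straight([x,y,.22],rate=.15)
    env.move_straight([x,y,z],rate=.12)
    look(n); env.wait(2.1)
    print(n,env.read_tcp_pos(),env.read_time_s(),env.read_wrist_force())
    env.move_straight([x,y,.25],rate=.15)
env.wait(.5); look("end")
t=env.grab_frame("top");cv2.imwrite("pics/t4.png",cv2.resize(t["img"][125:300,220:450,::-1],None,fx=3,fy=3))
print(env.read_tcp_pos(),env.read_time_s())
E
python3 -c "
import cv2;cv2.imwrite('pics/sr.png',cv2.resize(cv2.hconcat([cv2.imread('pics/s.png'),cv2.imread('pics/r.png')]),(800,250)))"
```

```text
s [0.60402    0.02649754 0.07601331] 14.0917 [-0.1596204   0.22552253 -0.13046141]
r [0.51899656 0.18947618 0.07899364] 20.2667 [ 0.63462281 -1.0871703  -0.16032166]
[0.51902441 0.18950546 0.2500201 ] 22.1583
```

View pics/sr.png

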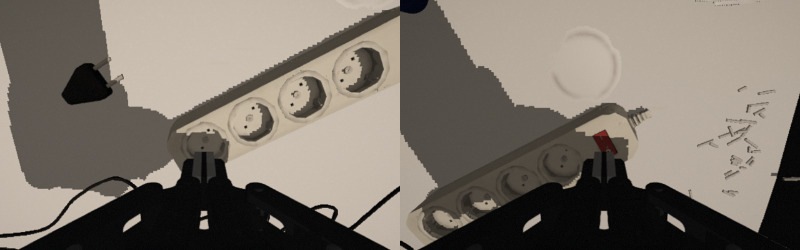

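View pics/end.png

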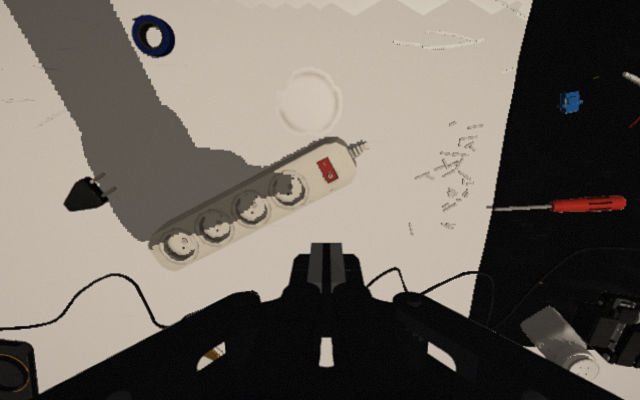

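Both pointings look centred. At socket1 and at the rocker, the fingertips sat directly over the target. The strip and plug look unmoved and the hand is up, so I'll hand the job in.

Run:
```python
from rig import env
print(env.read_tcp_pos(),env.read_wrist_force(),env.read_time_s()); env.finish_job()
```

```text
[0.51902441 0.18950546 0.2500201 ] [-0.38978218 -0.16879802  0.47887088] 22.1583
the job is handed in; nothing more can be done
```

I pointed with the closed fingertips at the plug, then at the socket farthest from the rocker switch, then at the switch. Each hold lasted about 2 s, and I raised the hand to at least 22 cm between pointings. The job is handed in with the fingertips 25 cm above the table, after about 22 s. No verdict was reported.

- **Position:** The overhead and wrist cameras disagreed by 4–9 mm, mostly sideways (y). I aimed between the two and then checked against closer wrist pictures. Before going down over the strip, the predicted pixels for the socket and the switch matched the picture to 1–2 pixels. The close pictures showed the fingertips over each target. The plug's middle is less certain, because the fingers partly hid it.
- **Height:** The grasp point was about 75 mm above the table over the plug, 95 mm over the socket and 98 mm over the switch. All three are near the middle of the allowed ranges.
- **Contact:** The wrist force stayed at or below about 1.3 N in the readings I took, which looks like noise. In the last wrist picture the plug and strip looked undisturbed. I judged this by eye and did not re-measure them or the bystanders.

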